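Turn the preserve jar label-out and clamp it

TASK

Get the big preserve jar ready for one-handed opening: it stands on the little turntable of the jar clamp, so roll it round by its edge (a fingertip will do) until its paper label faces squarely out of the front of the clamp, the long side away from the robot. Then turn the crank clockwise until the sliding jaw presses the jar firmly against the fixed jaw, and let go, leaving the jar upright with its label still to the front and the bowl, spoon and spice jar beside the clamp where they are.

Things in the scene. Friction and masses are not known exactly. Their poses are not given: they have to be found in the camera images.
- clamp: The jar clamp, fixed to the worktop: light wooden base 130 x 310 x 12 mm, grey jaws. Origin on the worktop under the turntable's centre; z up; +x is the FRONT of the clamp (looks away from the robot, give or take 15 degrees); +y points to the fixed jaw, -y to the sliding jaw and the crank housing (100 x 80 mm, 70 mm high, centred at y = -178 mm).
- turntable (a joint): Angle of the aluminium turntable under the jar, rad, growing counter-clockwise from above. It is centred on the clamp's origin, 106 mm wide, turns freely either way without end; its rim's top is 23 mm above the worktop, with 1.5 mm clearance round the jar.
- fixed_face (a point): Middle of the fixed jaw's rubber pad face, 60 mm above the worktop, at clamp y = 49 mm, 1 mm from a centred jar. The fixed jaw is 80 mm wide along x, reaches back to y = 83 mm and is 90 mm high.
- jar: Green glass preserve jar, loose on the turntable, 96 mm wide, 105 mm tall, about 0.6 kg, too wide to grip. Origin at the centre of its underside, z up, +x through the middle of the label. It turns with the turntable when its edge is dragged round, e.g. by a fingertip pressed (5 to 20 N) on the lid 32 mm from its centre and moved on a circle about the centre; lags or overshoots up to a quarter.
- lid_top (a point): Centre of the jar's flat dark steel lid, 92 mm wide; its top is 123 mm above the worktop.
- label (a point): Middle of the cream paper label on the jar's side, 48 mm from the jar's axis and 45 mm above its underside. The label is 75 mm wide round the jar and 60 mm high with a plain brown-red patch in its middle; from it a paper seal strip 16 mm wide runs up and over the lid's edge to within 13 mm of the lid's centre, so the label's direction is also seen from above.
- jaw (a joint): How far the sliding jaw has come from fully open, in m (0 open, 0.058 end of travel). Its rubber pad face is at clamp y = -99 mm + this value; it touches the jar at 0.050 to 0.052 and presses it on the fixed jaw from 0.052 on. The jaw is about 130 mm wide along x and 26 mm thick; its top is 85 mm above the worktop. Starts between 0 and 0.015.
- crank (a joint): Crank angle in rad, growing clockwise seen from above (closing the jaw 10 mm per rad); at 0 the crank arm points to the clamp's +x, at q it points to the clamp direction (cos q, -sin q). Range 0 to 5.8, jar clamped at about 5.2. Turning takes about 3.5 N at the knob, and it stays where it is left; push on to about 10 N when the jaw meets the jar.
- crank_axis (a point): The crank's vertical axis, at clamp (0, -178 mm), 82 mm above the worktop (top of the crank arm).
- knob_top (a point): Centre of the top of the crank's upright black knob: a cylinder 22 mm in diameter and 46 mm tall that spins freely on its pin, from 83 to 129 mm above the worktop, 45 mm from the crank's axis. Can be pinched from above with any finger direction.
- bowl: White bowl 110 mm wide, 45 mm high, in front of the crank housing. Bystander. Origin under its centre.
- spoon: Wooden spoon 200 mm long lying on the robot's side of the clamp. Bystander. Origin under its middle.
- spice_jar: Amber spice jar 54 mm wide, 85 mm high, beyond the fixed jaw. Bystander. Origin under its centre.
Things that resemble listed ones, but are neither listed nor needed, are in the scene too. Leave any yellow look-alike of the jar alone.

How it is judged:
By the outcome, as a careful person would: the job done as asked, in the order asked, and still so for the second after the job is handed in, with the robot touching nothing.
It also fails if it takes over 67 s, if anything falls off the work surface, if the arm or the gripper's body presses on something with over 40 N, if the wrist force passes 120 N, or if a joint passes its speed limit or range.

ROBOT

A 6-joint arm with a two-finger parallel gripper is mounted at the origin on the work surface. World frame = base frame: x ahead of the robot, y to its left, z up, the work surface at z = 0. Lengths are in m, angles in rad, forces in N, time in s.
With the tool pointing down it reaches from about 0.3 to 0.775 m from the base axis. Payload 14.6 kg.
Tool frame: the origin (TCP) lies at the centre of the arm's flange, where the gripper is bolted on; the fingertips stand 199 mm ahead of it and the grasp point (between the pads) lies ctrl.tcp_to_grasp ahead of it (ctrl.tcp_to_grasp is the distance from the TCP to the grasp point, in m); z points along the fingers, y is the line along which they close (so a half turn about z gives the same grasp; the last joint's range is limited). The gripper opens to 94 mm and grips with 3 to 60 N. Pads are 16 mm wide; open, the fingers measure 119 mm over their backs; the gripper's body (75 mm by 177 mm) begins 78 mm behind the grasp point.
Start: joints at [1.267, 0.3, 1.521, -0, 1.321, -0.067], TCP at [0.129, 0.535, 0.405] pointing down, gripper open.
Joint ranges: [-3.03, 3.03], [-0.79, 2.21], [0.23, 2.52], [-1.04, 4.18], [0, 3.07], [-2.55, 2.55]. Speed limits (rad/s): [2.22, 2.22, 2.57, 3.14, 3.14, 3.14].

INTERFACE

Orientations are given as [roll, pitch, yaw] about the fixed x, y, z axes, in that order (R = Rz(yaw) Ry(pitch) Rx(roll)).
In Python, from station import ctrl gives the robot as it stands. The module is installed in compiled form; this text tells all that it offers.
- The arm moves only by the shell command python3 -m jog 'ROWS' [OPENING] [FORCE]. ROWS is JSON, a list of rows, each a list of 6 numbers: the shift along the tool's x, y, z in cm, then the turn, a rotation vector about the tool's x, y, z in rad. In form: [[tx, ty, tz, ax, ay, az], ...]. A call has 1 to 8 rows; each row is the pose to reach, as a shift and turn from the pose commanded when the call began, along the tool's axes at that moment; what a row does not reach only later rows make up. A row lasts 1/10 s, in which the tool goes at most 50 mm and 8.59 degrees, less where a joint would pass 70% of its speed; a pose out of reach is approached as far as the arm can. A call with a gripper value outside its range is refused whole. OPENING is the opening in per cent of the stroke, from 0 (shut) to 100 (fully open), set as the call begins (- or left out, the last holds). The fingers move at their own pace and stop on an object; FORCE is the grip in N (left out, the last holds). Time passes only in rows, so rows that repeat a pose let the fingers close. It gives the time, the measured TCP pose, the force, the opening and the grip force at its end, in the units of the state.
- ctrl.get_obs(): the state, without advancing time (a new reading comes with each control period).
- ctrl.camera(name): name is "scene" or "top" or "wrist"; returns a dict with "img" (420x560x3 uint8, blue, green, red), "intrinsics" (3x3 intrinsics, pixels), "R" (3x3) and "t" (3): a world point X has camera coordinates R X + t. Camera axes: x right, y down, z forward; pixel columns grow to the right and rows downward; lengths in m; the calibration is good to about 2 mm. A picture is of the moment at which its call begins. There is no depth.
- ctrl.hand_in(): hands the job in; it is judged then, once.
The state is a dict: "time_s": time; "qpos": joint angles; "joint_vel": joint speeds; "tau": joint torques, N m; "ee_pos": TCP position; "eef_rot": TCP orientation; "force": force on the tool from outside, world axes, zero at the start; "moment": the same for the moment, N m; "grip_width": finger opening in m; "grip_force": force on a finger pad.
Only numpy, scipy, OpenCV 4.12 (cv2) and the standard library are available. Lean on these libraries where they do the work, as an engineer would, in place of code of your own. Each camera call takes 0.05 s, during which the arm holds its last target. There are 200 camera calls.

## Working session

There is one attempt and no reset: what is moved stays moved. The work goes in short steps, Python scripts to look and compute and a shell command to move; the robot and the scene stay as the last step left them, time stands still between calls to the robot, and variables do not carry over. Pictures are saved under pics/ and viewed, at most 10 in all, crops included, and the job is handed in when it is done.

```bash
mkdir -p pics; cat > h.py <<'E'
import numpy as np, cv2
from station import ctrl
def grab(n,f):
    c=ctrl.camera(n); cv2.imwrite('pics/'+f,c['img']); np.savez('pics/'+f[:-4]+'.npz',**c); return c
def load(f): return dict(np.load('pics/'+f+'.npz'))
def ray(c,p,z):
    K,R,t=c['intrinsics'],c['R'],c['t']; d=R.T@np.linalg.solve(K,[p[0],p[1],1.]); o=-R.T@t
    return o+d*(z-o[2])/d[2]
def proj(c,X):
    v=c['intrinsics']@(c['R']@np.array(X,float)+c['t']); return v[:2]/v[2]
E
python3 - <<'E'
from h import *
a=grab('top','t0.png'); b=grab('scene','s0.png')
print(ctrl.tcp_to_grasp, ctrl.get_obs())
for c in(a,b): print(-c['R'].T@c['t'],c['R'][2])
E
```

```text
0.1804 {'time_s': 0.1, 'qpos': array([ 1.26739605e+00,  3.00404474e-01,  1.52148907e+00, -3.67855912e-06,
        1.32071305e+00, -6.65767047e-02]), 'joint_vel': array([ 0.00016477, -0.00208257, -0.00145369,  0.00121964, -0.00092885,
       -0.0004309 ]), 'tau': array([ 1.30506156e-03, -5.32640183e+01, -3.53291953e+01,  7.09858630e-02,
        2.34616647e-02, -6.17613114e-05]), 'ee_pos': array([0.12902186, 0.53462642, 0.4041617 ]), 'eef_rot': array([-3.14058072e+00, -6.38998582e-05,  2.90476996e+00]), 'force': array([-0.7205772 , -1.03411579,  0.56321054]), 'moment': array([ 0.03623966, -0.0294891 ,  0.00474979]), 'grip_force': 0.0, 'grip_width': 0.09423589594880415}
[0.44214486 0.08756298 1.02762044] [ 0.15900795  0.01818454 -0.98710982]
[1.15765798 0.13569868 0.72035349] [-0.70369517 -0.02334584 -0.71011836]
```

View pics/t0.png

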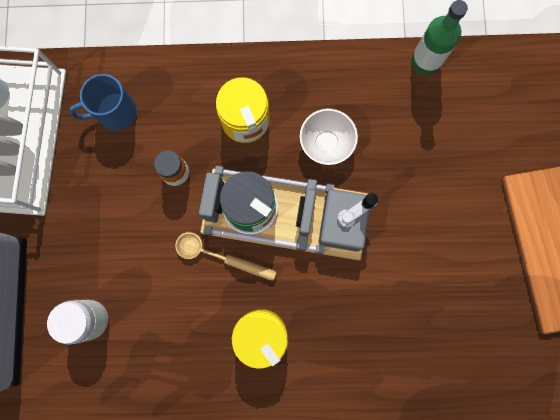

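View pics/s0.png

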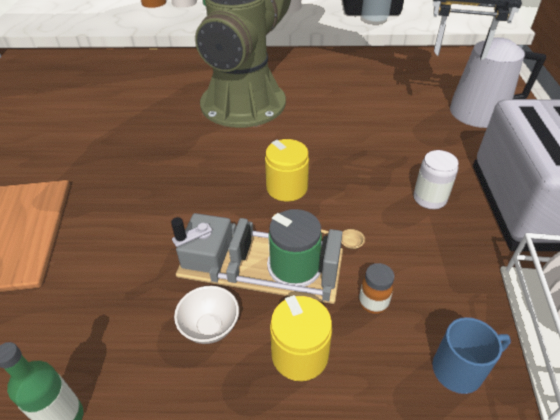

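The top view shows the candidates for the jar: the green jar with a dark lid at (248,197), standing in the clamp; yellow look-alikes at (242,105) and (260,338); the white jar at (75,322); and the bottle at (437,45). I choose the green one in the clamp. The strip on its lid points towards the lower right (262,208), and the knob is at (370,201). In the scene view the jar is at (296,247) and the knob at (179,230).

```bash
python3 - <<'E'
from h import *
c=load('t0'); im=c['img'][150:270,180:400]; cv2.imwrite('pics/crop.png',cv2.resize(im,None,fx=3.6,fy=3.6,interpolation=cv2.INTER_CUBIC))
hsv=cv2.cvtColor(c['img'],cv2.COLOR_BGR2HSV)
for p in [(240,190),(235,205),(262,208),(370,201),(209,195),(308,205),(220,232),(350,220),(290,215)]: print(p,hsv[p[1],p[0]],ray(c,p,.123).round(3))
E
```

```text
(240, 190) [111  30 109] [0.618 0.156 0.123]
(235, 205) [109  34 104] [0.592 0.165 0.123]
(262, 208) [ 50   3 246] [0.585 0.119 0.123]
(370, 201) [120  32  40] [ 0.593 -0.065  0.123]
(209, 195) [103  15 156] [0.61  0.21  0.123]
(308, 205) [102  16 158] [0.589 0.041 0.123]
(220, 232) [124  21 168] [0.546 0.191 0.123]
(350, 220) [128  12 234] [ 0.561 -0.03   0.123]
(290, 215) [ 21 100 239] [0.572 0.072 0.123]
```

View pics/crop.png

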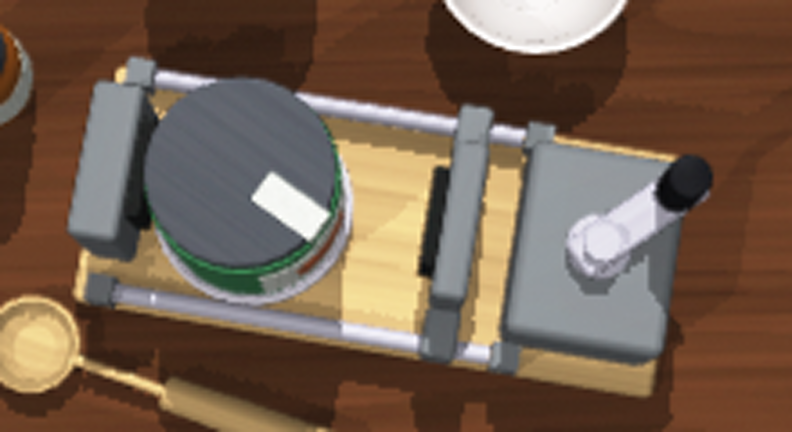

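The crop confirms a dark lid over green glass. The paper strip runs from about (268,187) to (315,225) in crop pixels, the crank hub is at (602,243), and the knob top is at (686,180). The sliding jaw is nearly open.

```bash
cat > m.py <<'E'
from h import *
def lid(c,guess,rad=45):
    h=cv2.cvtColor(c['img'],cv2.COLOR_BGR2HSV); g=proj(c,[*guess,.123])
    disk=np.zeros(h.shape[:2],np.uint8); cv2.circle(disk,tuple(int(v) for v in g),rad,255,-1)
    m=cv2.inRange(h,(100,20,75),(120,48,135))&disk
    m=cv2.morphologyEx(m,cv2.MORPH_OPEN,np.ones((5,5),np.uint8))
    n,l,s,_=cv2.connectedComponentsWithStats(m); k=1+np.argmax(s[1:,4])
    pts=cv2.findNonZero((l==k).astype(np.uint8))[:,0]
    hull=cv2.convexHull(pts)[:,0]
    W=np.array([ray(c,p,.123)[:2] for p in hull])
    ctr,r=cv2.minEnclosingCircle((W*1000).astype(np.float32)); return np.array(ctr)/1000,r/1000
def strip(c,ctr):
    h=cv2.cvtColor(c['img'],cv2.COLOR_BGR2HSV)
    m=cv2.inRange(h,(0,0,190),(180,60,255))
    P=np.array([[*ray(c,p,.123)[:2]] for p in cv2.findNonZero(m)[:,0]])-ctr
    r=np.hypot(*P.T); Q=P[(r<.044)]
    if len(Q)<5: return None
    d=Q.mean(0); return np.arctan2(d[1],d[0]),np.hypot(*d),len(Q)
E
python3 - <<'E'
from m import *
c=load('t0'); s=load('s0')
ctr,r=lid(c,(.603,.145)); print('lid',ctr,r,'strip',strip(c,ctr))
hub=ray(c,(180+604/3.6,150+240/3.6),.082); k=ray(c,(180+686/3.6,150+180/3.6),.129)
d=ctr-hub[:2]; print('hub',hub,np.hypot(*d),'clamp yaw',np.degrees(np.arctan2(d[1],d[0]))-90)
print('knob',k,np.hypot(*(k-hub)[:2]), np.degrees(np.arctan2(*(k-hub)[1::-1])))
# jaw / rail / housing directions
for a,b,z in [((157,77),(525,135),.05),((115,293),(495,352),.05)]:
    A,B=[ray(c,(180+p[0]/3.6,150+p[1]/3.6),z)[:2] for p in(a,b)]; e=A-B; print('rail',A,B,np.degrees(np.arctan2(e[1],e[0]))-90)
A,B=[ray(c,(180+p[0]/3.6,150+p[1]/3.6),.09)[:2] for p in((100,85),(72,238))]; e=A-B; print('fixed jaw back',A,B,np.hypot(*e),np.degrees(np.arctan2(e[1],e[0])))
ctr2,r2=lid(s,(.603,.145)); print('scene lid',ctr2,r2,strip(s,ctr2))
print('scene knob proj',proj(s,k),'hub',proj(s,hub))
E
```

```text
lid [0.6050705  0.14596198] 0.04510125732421875 strip (np.float64(-2.2056495619762506), np.float64(0.028004621478468716), 174)
hub [ 0.57258695 -0.03119436  0.082     ] 0.18010982534981892 clamp yaw -10.390384672876166
knob [ 0.59358423 -0.06490015  0.129     ] 0.03971102352959889 -58.07884783183826
rail [0.66780871 0.19191079] [0.63237422 0.00283222] -10.61446129969326
rail [0.55579455 0.21415241] [0.52132225 0.02210291] -10.176051443499631
fixed jaw back [0.65524823 0.21604852] [0.57878522 0.23002272] 0.07772946521213572 -10.356938624337335Traceback (most recent call last):
  File "<stdin>", line 11, in <module>
  File "m.py", line 7, in lid
    n,l,s,_=cv2.connectedComponentsWithStats(m); k=1+np.argmax(s[1:,4])
                                                     ~~~~~~~~~^^^^^^^^^
    return _wrapfunc(a, 'argmax', axis=axis, out=out, **kwds)
    return bound(*args, **kwds)
ValueError: attempt to get argmax of an empty sequence
```

```bash
cat >> h.py <<'E'
from scipy.spatial.transform import Rotation as Ro
def go(xyz,yawdeg=None):
    o=ctrl.get_obs(); R=Ro.from_euler('xyz',o['eef_rot']); p=np.array(o['ee_pos'])
    T=Ro.from_euler('xyz',[np.pi,0,np.radians(yawdeg)]) if yawdeg is not None else R
    print('row cm',(R.inv().apply(np.array(xyz)-p)*100).round(2),'rv',(R.inv()*T).as_rotvec().round(3),'yaw',np.degrees(o['eef_rot'][2]).round(1),'p',p.round(4),'F',np.round(o['force'],1),'t',o['time_s'],'q',np.round(o['qpos'],2))
E
python3 - <<'E'
from h import *
go((.605,.146,.37),93.6)
s=load('s0'); hsv=cv2.cvtColor(s['img'],cv2.COLOR_BGR2HSV); c=load('t0'); h0=cv2.cvtColor(c['img'],cv2.COLOR_BGR2HSV)
for cc,hh,(x0,x1,y0,y1) in((s,hsv,(168,192,212,245)),(c,h0,(355,385,188,215))):
    m=cv2.inRange(hh,(0,0,0),(180,255,60))[y0:y1,x0:x1]
    P=cv2.findNonZero(m)[:,0]+[x0,y0]; print(P.min(0),P.max(0),len(P)); print('\n'.join(''.join('#' if v else '.' for v in r) for r in m))
E
```

```text
row cm [-55.39 -26.61   3.44] rv [-1.000e-03  1.000e-03  1.271e+00] yaw 166.4 p [0.129  0.5346 0.4042] F [-0.7 -1.   0.6] t 0.1 q [ 1.27  0.3   1.52 -0.    1.32 -0.07]
[172 218] [185 240] 227
........................
........................
........................
........................
........................
........................
.......#####............
.....#########..........
....##########..........
....##########..........
....###########.........
....###########.........
....###########.........
....############........
....############........
.....###########........
.....###########........
.....############.......
......###########.......
......###########.......
......###########.......
......###########.......
.......###########......
.......###########......
.......###########......
........#########.......
........#########.......
.........######.........
...........#............
........................
........................
........................
........................
[362 193] [377 208] 176
..............................
..............................
..............................
..............................
..............................
...............####...........
.............########.........
............##########........
...........###########........
..........#############.......
.........##############.......
.........##############.......
........###############.......
........###############.......
........##############........
.......##############.........
........############..........
........###########...........
.........#########............
..........########............
............###.#.............
..............................
..............................
..............................
..............................
..............................
..............................
```

```bash
for i in 1 2; do :; done
python3 -m jog '[[-55.4,-26.6,3.4,0,0,1.271],[-55.4,-26.6,3.4,0,0,1.271],[-55.4,-26.6,3.4,0,0,1.271],[-55.4,-26.6,3.4,0,0,1.271],[-55.4,-26.6,3.4,0,0,1.271],[-55.4,-26.6,3.4,0,0,1.271],[-55.4,-26.6,3.4,0,0,1.271],[-55.4,-26.6,3.4,0,0,1.271]]' 56
python3 -c "
from h import *
go((.605,.146,.36),93.6)"
```

```text
time_s: 0.9
ee_pos: [0.4397, 0.2805, 0.3824]
eef_rot: [-3.141, 0.0, 1.699]
force: [0.3, 1.8, 0.9]
grip_width: 0.0523
grip_force: 0.0
row cm [-15.44  14.68   2.24] rv [-0.     0.     0.065] yaw 97.3 p [0.4397 0.2805 0.3824] F [0.3 1.8 0.9] t 0.9 q [0.5  0.26 1.63 0.   1.26 0.37]
```

```bash
python3 -m jog '[[-15.4,14.7,2.2,0,0,0.065],[-15.4,14.7,2.2,0,0,0.065],[-15.4,14.7,2.2,0,0,0.065],[-15.4,14.7,2.2,0,0,0.065],[-15.4,14.7,2.2,0,0,0.065],[-15.4,14.7,2.2,0,0,0.065]]'
python3 -c "
from h import *
go((.605,.146,.33),93.6)"
```

```text
time_s: 1.5
ee_pos: [0.6056, 0.1479, 0.3594]
eef_rot: [-3.14, 0.0, 1.637]
force: [-0.5, -0.1, -0.9]
grip_width: 0.0525
grip_force: 0.0
row cm [-0.18 -0.06  2.94] rv [-0.002  0.     0.004] yaw 93.8 p [0.6056 0.1479 0.3594] F [-0.5 -0.1 -0.9] t 1.5 q [ 0.18  0.5   1.35 -0.    1.29  0.11]
```

```bash
python3 -m jog '[[-0.2,0,2.9,0,0,0],[-0.2,0,2.9,0,0,0],[-0.2,0,2.9,0,0,0],[-0.2,0,3.3,0,0,0],[-0.2,0,3.3,0,0,0],[-0.2,0,3.6,0,0,0],[-0.2,0,3.6,0,0,0]]'
python3 -m jog '[[0,0,0.1,0,0,0],[0,0,0.1,0,0,0],[0,0,0.1,0,0,0]]'
```

```text
time_s: 2.2
ee_pos: [0.6048, 0.1472, 0.3245]
eef_rot: [-3.141, 0.0, 1.64]
force: [1.4, -0.6, -0.1]
grip_width: 0.0529
grip_force: 0.0
time_s: 2.5
ee_pos: [0.6049, 0.1471, 0.3236]
eef_rot: [3.142, -0.0, 1.64]
force: [0.1, -0.6, -0.1]
grip_width: 0.0525
grip_force: 0.0
```

```bash
python3 -m jog '[[0,0,0.1,0,0,0],[0,0,0.1,0,0,0],[0,0,0.1,0,0,0]]'
python3 -m jog '[[0,0.1,0.1,0,0,0],[0,0.1,0.1,0,0,0],[0,0.1,0.1,0,0,0]]'
```

```text
time_s: 2.8
ee_pos: [0.6049, 0.1472, 0.3225]
eef_rot: [-3.142, 0.0, 1.64]
force: [-0.0, 0.5, -0.1]
grip_width: 0.0527
grip_force: 0.1
time_s: 3.1
ee_pos: [0.6056, 0.1473, 0.3224]
eef_rot: [-3.141, -0.0, 1.64]
force: [-8.7, -0.5, 10.0]
grip_width: 0.0524
grip_force: 5.1
```

```bash
python3 -m jog '[[-0.1,-0.1,0,0,0,-0.1],[-0.1,-0.1,0,0,0,-0.2],[-0.1,-0.1,0,0,0,-0.3],[-0.1,-0.1,0,0,0,-0.4],[-0.1,-0.1,0,0,0,-0.5],[-0.1,-0.1,0,0,0,-0.6],[-0.1,-0.1,0,0,0,-0.7],[-0.1,-0.1,0,0,0,-0.7]]'
python3 -c "
from m import *
c=grab('top','t1.png')
print(np.degrees(strip(c,np.array([.605,.146]))[0]))
c=c['img'][140:260,180:340]; cv2.imwrite('pics/c1.png',cv2.resize(c,None,fx=4,fy=4))
go((.605,.146,.322),None)"
```

```text
time_s: 3.9
ee_pos: [0.6048, 0.1463, 0.3224]
eef_rot: [3.142, -0.0, 2.344]
force: [-5.3, 0.0, 9.2]
grip_width: 0.0526
grip_force: 4.3Traceback (most recent call last):
  File "<string>", line 4, in <module>
    print(np.degrees(strip(c,np.array([.605,.146]))[0]))
                     ~~~~~~~~~~~~~~~~~~~~~~~~~~~~~~^^^
TypeError: 'NoneType' object is not subscriptable
```

```bash
python3 -m jog '[[0,0,0,0,0,-0.1],[0,0,0,0,0,-0.2],[0,0,0,0,0,-0.3],[0,0,0,0,0,-0.4],[0,0,0,0,0,-0.5],[0,0,0,0,0,-0.6],[0,0,0,0,0,-0.7],[0,0,0,0,0,-0.8]]'
python3 -m jog '[[0,0,0,0,0,-0.1],[0,0,0,0,0,-0.2],[0,0,0,0,0,-0.3],[0,0,0,0,0,-0.4],[0,0,0,0,0,-0.5],[0,0,0,0,0,-0.52],[0,0,0,0,0,-0.52],[0,0,0,0,0,-0.52]]'
python3 -c "
from m import *
c=grab('scene','s2.png')
c=c['img'][160:320,180:390]; cv2.imwrite('pics/c2.png',cv2.resize(c,None,fx=3.5,fy=3.5,interpolation=2))
go((.605,.146,.322),None)"
```

```text
time_s: 4.75
ee_pos: [0.6048, 0.146, 0.3225]
eef_rot: [-3.141, -0.0, -3.139]
force: [-6.4, -3.0, 10.7]
grip_width: 0.053
grip_force: 5.0
time_s: 5.55
ee_pos: [0.6049, 0.1459, 0.3226]
eef_rot: [-3.141, -0.0, -2.623]
force: [-4.4, -2.3, 10.4]
grip_width: 0.0529
grip_force: 5.0
row cm [-0.02  0.    0.06] rv [0. 0. 0.] yaw -150.3 p [0.6049 0.1459 0.3226] F [-5.7 -3.2 10.5] t 5.6 q [ 0.18  0.53  1.39 -0.    1.22 -1.91]
```

View pics/c2.png

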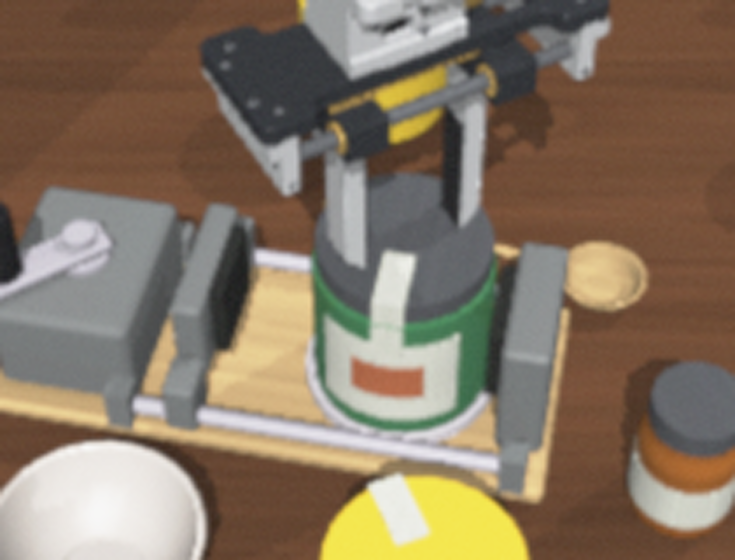

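The crop shows the label facing nearly straight out of the front, with its red patch at about (388,378) and the strip at (395,290). The tips are still on the lid, so I'll lift and measure.

```bash
python3 -m jog '[[0,0,-4,0,0,0],[0,0,-8,0,0,0],[0,0,-8,0,0,0],[0,0,-8,0,0,0]]'
cat > lab.py <<'E'
from m import *
def run(f='l.png'):
    s=grab('scene',f); ctr=np.array([.605,.146])
    h=cv2.cvtColor(s['img'],cv2.COLOR_BGR2HSV); 
    st=strip(s,ctr); print('strip',np.degrees(st[0]),st[1:])
    m=cv2.inRange(h,(0,90,90),(14,255,255)); g=proj(s,[.652,.137,.063]).astype(int); w=np.zeros_like(m); w[g[1]-16:g[1]+16,g[0]-25:g[0]+25]=255
    P=cv2.findNonZero(m&w)[:,0].astype(float); p=P.mean(0); print('patch px',p,len(P),P.min(0),P.max(0),g)
    # ray onto cylinder r=48 mm: sample heights
    Z=np.linspace(.03,.09,601); X=np.array([ray(s,p,z) for z in Z]); d=np.hypot(*(X[:,:2]-ctr).T); i=np.argmin(abs(d-.048)); 
    e=X[i,:2]-ctr; print('patch z',X[i,2],'ang',np.degrees(np.arctan2(e[1],e[0])),'err',d[i]-.048)
E
python3 -c "
from lab import *
run('l1.png'); go((.5964,-.0675,.36),-58.5-90)"
```

```text
time_s: 6.0
ee_pos: [0.6048, 0.1461, 0.402]
eef_rot: [-3.141, 0.001, -2.623]
force: [0.2, -0.4, -0.2]
grip_width: 0.0523
grip_force: 0.0
strip -8.948453459626268 (np.float64(0.02795409625701574), 130)
patch px [290.53642384 268.        ] 151 [281. 263.] [300. 272.] [289 268]
patch z 0.06589999999999996 ang -7.526309166714671 err 2.2615143996998488e-05
row cm [ 11.31 -18.14   4.08] rv [ 0.    -0.001 -0.032] yaw -150.3 p [0.6048 0.1461 0.4007] F [ 0.3 -0.4 -0.1] t 6.05 q [ 0.18  0.47  1.3  -0.    1.37 -1.91]
```

```bash
python3 -c "
from h import *
go((.5964,-.0675,.38),79.6)"
python3 -m jog '[[11.3,-18.1,2,0,0,2.26],[11.3,-18.1,2,0,0,2.26],[11.3,-18.1,2,0,0,2.26],[11.3,-18.1,2,0,0,2.26],[11.3,-18.1,2,0,0,2.26],[11.3,-18.1,2,0,0,2.26],[11.3,-18.1,2,0,0,2.26],[11.3,-18.1,2,0,0,2.26]]'
python3 -c "
from h import *
go((.5964,-.0675,.36),79.6)"
```

```text
row cm [ 11.31 -18.14   2.08] rv [-1.000e-03 -1.000e-03  2.271e+00] yaw -150.3 p [0.6048 0.1461 0.4007] F [ 0.3 -0.4 -0.1] t 6.05 q [ 0.18  0.47  1.3  -0.    1.37 -1.91]
time_s: 6.85
ee_pos: [0.5963, -0.0673, 0.3798]
eef_rot: [-3.14, -0.002, 2.453]
force: [-0.1, 0.6, -0.3]
grip_width: 0.0525
grip_force: 0.0
row cm [-0.02 -0.01  1.98] rv [-3.000e-03 -1.000e-03  1.064e+00] yaw 140.6 p [ 0.5963 -0.0673  0.3798] F [-0.1  0.6 -0.3] t 6.85 q [-0.17  0.43  1.4  -0.    1.31 -1.06]
```

```bash
python3 -m jog '[[0,0,2,0,0,1.064],[0,0,2,0,0,1.064],[0,0,2,0,0,1.064],[0,0,2,0,0,1.064],[0,0,2,0,0,1.064],[0,0,2,0,0,1.064],[0,0,2,0,0,1.064],[0,0,2,0,0,1.064]]'
python3 -c "
from lab import *
c=grab('top','t3.png'); s=grab('scene','s3.png')
ctr,r=lid(c,(.605,.146)); print(ctr,r)
for q in(ctr,np.array([.605,.146])):
  st=strip(c,q); print('strip top',np.degrees(st[0]),st[1:])
go((.5964,-.0675,.292),79.6)
t=c['img'][140:260,180:400]; u=s['img'][160:300,150:370]
cv2.imwrite('pics/c3.png',np.vstack([cv2.resize(t,None,fx=2.2,fy=2.2,interpolation=2),cv2.resize(u,None,fx=2.2,fy=2.2,interpolation=2)]))"
```

```text
time_s: 7.65
ee_pos: [0.5963, -0.067, 0.36]
eef_rot: [-3.139, -0.0, 1.393]
force: [-0.1, 0.6, -0.6]
grip_width: 0.0529
grip_force: 0.0
[0.60541467 0.14611928] 0.04538798522949219
strip top -10.926542376609023 (np.float64(0.028195165547642974), 168)
strip top -10.492366000934666 (np.float64(0.02829994912454991), 165)
row cm [-0.05  0.02  6.85] rv [-0.002  0.     0.01 ] yaw 80.2 p [ 0.5964 -0.067   0.3605] F [0.4 0.2 0.2] t 7.75 q [-0.17  0.45  1.42 -0.    1.27 -0.  ]
```

View pics/c3.png

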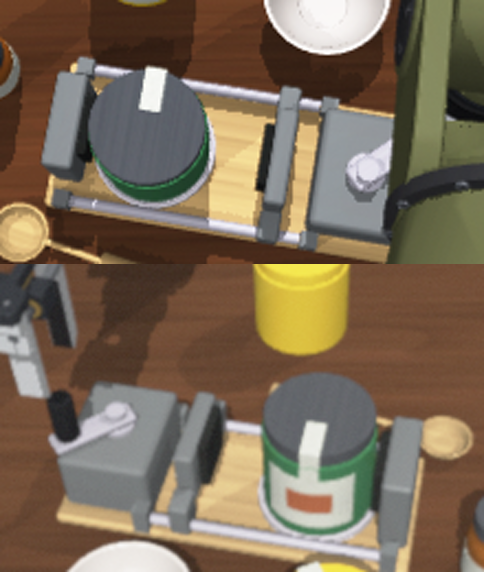

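The views show the label squarely to the front: the strip at −10.7° against a clamp yaw of −10.4°. The gripper is above the knob, which is at (62,415) in the lower crop. I'll check the knob estimate against the scene view, then descend.

```bash
python3 -c "
from h import *
s=load('s0'); c=load('t0'); print(proj(s,[.5964,-.0675,.129]),proj(s,[.5964,-.0675,.083]),proj(c,[.5964,-.0675,.129])); print(ray(s,(177.5,222),.129))"
python3 -m jog '[[0,0,4.5,0,0,0.01],[0,0,4.5,0,0,0.01],[0,0,4.5,0,0,0.01],[0,0,4.5,0,0,0.01]]'
```

```text
[174.85682695 220.41445618] [179.14343659 237.46252004] [372.01364098 198.32108223]
[ 0.60026639 -0.06207244  0.129     ]
time_s: 8.15
ee_pos: [0.5967, -0.0671, 0.3183]
eef_rot: [3.14, 0.0, 1.387]
force: [-0.8, -0.3, -0.6]
grip_width: 0.0526
grip_force: 0.0
```

```bash
python3 -m jog '[[0.2,0.1,2.6,0,0,0],[0.2,0.1,2.6,0,0,0],[0.2,0.1,2.6,0,0,0]]'
python3 -m jog '[[0,0,0,0,0,0],[0,0,0,0,0,0],[0,0,0,0,0,0],[0,0,0,0,0,0],[0,0,0,0,0,0]]' 0 20
```

```text
time_s: 8.45
ee_pos: [0.5979, -0.0653, 0.2918]
eef_rot: [3.141, -0.0, 1.386]
force: [-0.3, -0.2, -0.3]
grip_width: 0.0526
grip_force: 0.0
time_s: 8.95
ee_pos: [0.5977, -0.0652, 0.2909]
eef_rot: [-3.141, -0.0, 1.386]
force: [-4.4, 1.3, 4.2]
grip_width: 0.0213
grip_force: 20.0
```

```bash
python3 -m jog '[[-0.28,-0.35,0,0,0,0],[-0.56,-0.71,0,0,0,0],[-0.96,-1.51,0,0,0,0],[-1.2,-2.38,0,0,0,0],[-1.27,-3.27,0,0,0,0],[-1.27,-3.27,0,0,0,0]]'
```

```text
time_s: 9.55
ee_pos: [0.562, -0.0721, 0.2908]
eef_rot: [-3.141, 0.001, 1.385]
force: [-3.7, -4.3, 6.2]
grip_width: 0.0213
grip_force: 20.0
```

```bash
python3 -m jog '[[0.12,-0.89,0,0,0,0],[0.41,-1.74,0,0,0,0],[0.86,-2.52,0,0,0,0],[1.46,-3.19,0,0,0,0],[2.18,-3.73,0,0,0,0],[2.99,-4.11,0,0,0,0],[3.87,-4.33,0,0,0,0],[4.76,-4.36,0,0,0,0]]'
python3 -c "
from h import *
go((0.5729,-.0291,.29),79.6)"
```

```text
time_s: 10.35
ee_pos: [0.5283, -0.0169, 0.2908]
eef_rot: [-3.14, 0.001, 1.386]
force: [-2.4, -3.4, 7.9]
grip_width: 0.0216
grip_force: 20.0
row cm [-0.38  4.61  0.07] rv [-0.002  0.001 -0.004] yaw 79.4 p [ 0.5283 -0.0169  0.2908] F [-2.4 -3.4  7.9] t 10.35 q [-0.1   0.38  1.7  -0.    1.06  0.08]
```

```bash
python3 -m jog '[[0.89,0.14,-0.05,0,0,0],[1.73,0.45,-0.1,0,0,0],[2.49,0.93,-0.1,0,0,0],[3.15,1.55,-0.1,0,0,0],[3.66,2.28,-0.1,0,0,0],[4.02,3.11,-0.1,0,0,0],[4.21,3.99,-0.1,0,0,0],[4.22,4.88,-0.1,0,0,0]]'
python3 -c "
from h import *
go((0.5729,-.0291,.29),79.6)"
```

```text
time_s: 11.15
ee_pos: [0.5853, 0.0153, 0.2909]
eef_rot: [-3.139, 0.002, 1.386]
force: [-7.8, -11.3, -0.2]
grip_width: 0.0216
grip_force: 20.0
row cm [-4.59 -0.4   0.1 ] rv [-0.002  0.002 -0.003] yaw 79.4 p [0.5853 0.0153 0.2909] F [ -7.8 -11.3  -0.2] t 11.15 q [-0.04  0.49  1.53 -0.    1.12  0.15]
```

```bash
python3 -m jog '[[-0.18,0.45,0,0,0,0],[-0.29,0.88,0,0,0,0],[-0.44,1.31,0,0,0,0],[-0.44,1.31,0,0,0,0]]'
python3 -c "
from h import *
go((0.5729,-.0291,.29),79.6)"
```

```text
time_s: 11.55
ee_pos: [0.5973, 0.0087, 0.2911]
eef_rot: [-3.141, 0.0, 1.386]
force: [-1.6, -3.2, -4.5]
grip_width: 0.0214
grip_force: 20.0
row cm [-4.17 -1.7   0.11] rv [-0.001  0.    -0.004] yaw 79.4 p [0.5973 0.0087 0.2911] F [-1.6 -3.2 -4.5] t 11.55 q [-0.05  0.52  1.5  -0.    1.13  0.14]
```

```bash
python3 -m jog '[[-0.09,0.21,-0.05,0,0,0],[-0.19,0.41,-0.05,0,0,0],[-0.19,0.41,-0.05,0,0,0]]'
python3 -m jog '[[-0.11,0.19,0,0,0,0],[-0.11,0.19,0,0,0,0]]'
python3 -c "
from h import *
go((0.5729,-.0291,.29),79.6)"
```

```text
time_s: 11.85
ee_pos: [0.6004, 0.0065, 0.2911]
eef_rot: [-3.139, -0.0, 1.386]
force: [-6.8, -0.3, -6.7]
grip_width: 0.0216
grip_force: 20.0
time_s: 12.05
ee_pos: [0.6018, 0.0054, 0.2911]
eef_rot: [-3.137, -0.001, 1.386]
force: [-9.3, 2.8, -4.4]
grip_width: 0.0213
grip_force: 20.0
row cm [-3.92 -2.21  0.11] rv [-0.004 -0.001 -0.003] yaw 79.4 p [0.6018 0.0054 0.2911] F [-9.3  2.8 -4.4] t 12.05 q [-0.05  0.52  1.48  0.    1.14  0.13]
```

```bash
python3 -m jog '[[-0.15,0.22,0,0,0,0],[-0.15,0.22,0,0,0,0],[-0.15,0.22,0,0,0,0]]'
python3 -c "
from h import *
go((0.5729,-.0291,.29),79.6)"
```

```text
time_s: 12.35
ee_pos: [0.6034, 0.0041, 0.291]
eef_rot: [-3.136, -0.001, 1.386]
force: [-14.0, 7.4, -1.1]
grip_width: 0.0215
grip_force: 20.0
row cm [-3.82 -2.39  0.11] rv [-0.006 -0.001 -0.003] yaw 79.4 p [0.6034 0.0041 0.291 ] F [-14.    7.4  -1.1] t 12.35 q [-0.05  0.53  1.48  0.    1.14  0.13]
```

```bash
python3 -m jog '[[0,0,0,0,0,0],[0,0,0,0,0,0],[0,0,0,0,0,0],[0,0,0,0,0,0]]' 50
python3 -m jog '[[0,0,-4,0,0,0],[0,0,-8,0,0,0],[-4,0,-11,0,0,0],[-9,0,-12,0,0,0],[-14,0,-12,0,0,0],[-19,0,-12,0,0,0],[-22,0,-12,0,0,0],[-22,0,-12,0,0,0]]'
python3 -c "
from lab import *
c=grab('top','t4.png')
ctr,r=lid(c,(.605,.146)); print(ctr,r); st=strip(c,ctr); print('strip top',np.degrees(st[0]),st[1:])
run('s4.png')
s=load('s4'); t=c['img'][120:280,150:400]; u=s['img'][160:360,150:400]
cv2.imwrite('pics/c4.png',np.vstack([cv2.resize(t,None,fx=1.6,fy=1.6,interpolation=2),cv2.resize(u,None,fx=1.6,fy=1.6,interpolation=2)]))"
```

```text
time_s: 12.75
ee_pos: [0.6044, 0.003, 0.2925]
eef_rot: [3.14, -0.0, 1.386]
force: [-0.3, -0.4, 1.2]
grip_width: 0.0466
grip_force: 0.0
time_s: 13.55
ee_pos: [0.5628, -0.2168, 0.4122]
eef_rot: [3.141, 0.001, 1.382]
force: [-0.4, 1.6, -0.5]
grip_width: 0.0474
grip_force: 0.0
[0.605521   0.14647742] 0.045488143920898436
strip top -9.556349991284248 (np.float64(0.028130617179929433), 168)
strip -6.7541360747018295 (np.float64(0.02784528408070981), 129)
patch px [290.44666667 268.08666667] 150 [281. 263.] [300. 272.] [289 268]
patch z 0.0656000000000001 ang -7.719809429946355 err 8.359248031573896e-06
```

View pics/c4.png

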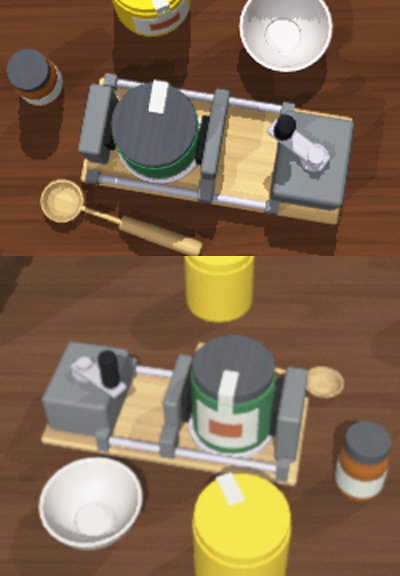

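The picture shows the jaw pressed on the jar, the label to the front and the jar upright. The bowl, spoon and spice jar are where they were, and the arm is clear.

```bash
python3 -c "
from station import ctrl
print(ctrl.hand_in())"
```

```text
the job is handed in; nothing more can be done
None
```

The jar is clamped firmly with its label within about 1–3° of square to the front, the bowl, spoon and spice jar look undisturbed in the final pictures, and the job is handed in at about 14 s (no verdict was returned).

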